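# Clear the spice carousel and bring the red-lidded jar to the front

## Task

The copper tongs were left hanging on the spice carousel's handle: take them off and hang them over the steel utensil rail, one leg each side of the bar, and let go of them. Then turn the carousel until the red-lidded jar stands at the brass pointer on its foot, and finish while still gripping the carousel's handle, holding it still there. Leave the other things on the counter where they are and do not drop the tongs.

Things in the scene. Friction and masses are not known exactly. Their poses are not given: they have to be found in the camera images.
- foot: fixed round dark wooden foot of the spice carousel, 236 mm across, 12 mm high; origin at its centre on the counter, which is the carousel's turning axis; its -x axis points along the flat brass pointer, which juts out from the rim at the front (about 60 mm past it, 12 mm high)
- front_spot (a point): fixed point over the foot, 78 mm from the turning axis towards the brass pointer, 100 mm above the counter: where the middle of the red-lidded jar has to be
- carousel: turning wooden tray, 224 mm across, with five glass jars clipped in for good (lids 48 mm across, tops 115 mm up, centres 78 mm from the axis): one with red lid and band, four with black lids. Origin on the turning axis at counter height, z up; -x points to the red-lidded jar. Turns either way without stops, light friction (0.04 N m), stays where left
- handle (a point): middle of the carousel's handle bar, on the turning axis, 146 mm above the counter: a level white bar 84 mm long along the carousel's x axis, 12 mm wide, 12 mm high (top at 152 mm), on two thin uprights 36 mm either side of the middle; open below it down to a hub at 44 mm. At first the tongs hang over it
- red_jar (a point): the middle of the red-lidded jar, 78 mm from the turning axis, at the underside of its lid, 100 mm above the counter; it turns with the carousel
- tongs: rigid copper tongs, an inverted U, 70 g, at first over the carousel's handle. Origin: middle of the bow's underside, where they rest on a bar; bow top 3 mm above it, leg tips 100 mm below. z up, x along the bar they hang on. Legs at +y and -y: 36 mm over the outsides, 30 mm apart inside, 18 mm wide (26 at the tips). Grip across the legs just below the bow, a finger outside each, bar between
- rail: fixed steel utensil rail: a round level bar 12 mm in diameter and 200 mm long along its own y axis, its axis 180 mm above the counter, so its top is at 186 mm, on a post at each end; origin at the counter under the middle of the bar
- mill: bystander: dark wooden pepper mill, 52 mm across, 110 mm high, origin at the centre of its underside; to be left alone
- bowl: bystander: small white bowl, rim 84 mm across, 40 mm high, origin at the centre of its underside; to be left alone
- mug: bystander: blue mug, 76 mm across, 85 mm high, its handle on +y, origin at the centre of its underside; to be left alone
- oil: bystander: green glass oil bottle, 64 mm across, 200 mm high, origin at the centre of its underside; to be left alone
- salt: bystander: glass salt jar with steel lid, 68 mm across, 90 mm high, origin at the centre of its underside; to be left alone
- turner: bystander: copper kitchen turner lying flat, 260 mm long, origin at the middle of its length; to be left alone
Not all that is in view belongs to the job. Several things have the shape of the tongs; the one meant has the colours described above.

How it is judged:
By the outcome, as a careful person would: the job done as asked, in the order asked, and still so for the second after the job is handed in, while the arm keeps its last pose, push and grip.
It also fails if it takes over 72 s, if anything falls off the work surface, if the arm or the gripper's body presses on something with over 40 N, if the wrist force passes 120 N, or if a joint passes its speed limit or range.

## Robot

A 6-joint arm with a two-finger parallel gripper is mounted at the origin on the work surface. World frame = base frame: x ahead of the robot, y to its left, z up, the work surface at z = 0. Lengths are in m, angles in degrees, forces in N, time in s.
With the tool pointing down it reaches from about 0.35 to 0.875 m from the base axis. Payload 4.2 kg.
Tool frame: the origin (TCP) lies between the finger pads, 19 mm behind the fingertips; this is the grasp point; z points along the fingers, y is the line along which they close (so a half turn about z gives the same grasp; the last joint's range is limited). The gripper opens to 87 mm and grips with 3 to 60 N. Pads are 19 mm wide; open, the fingers measure 117 mm over their backs; the gripper's body (75 mm by 190 mm) begins 51 mm behind the grasp point.
Start: joints at [-56.918, 22.042, 0.453, 0, -68.411, -14.817], TCP at [0.196, -0.593, 0.241] pointing down, gripper open.
Joint ranges: [-179.83, 179.83], [-69.29, 118.12], [-61.27, 80.66], [-181.25, 117.63], [-171.15, -9.14], [-177.46, 177.46]. Speed limits (degrees/s): [159.86, 159.86, 180, 180, 180, 180].

## Interface

Orientations are given as a 3x3 rotation matrix whose columns are the frame's x, y, z axes.
In Python, from station import r gives the robot as it stands.
- The arm moves only by the tool servo_tool, never from a script. Its argument "targets" is a list of rows, each a list of 5 numbers: the shift along the world's x, y, z in units of 30 mm (1.0 is 30 mm), then the turn about the world's z in rad, then the finger opening in mm, from 0 to 87. In form: [[x, y, z, turn, gripper], ...]. A call has exactly 5 rows; each row is the pose to reach, as a shift and turn from the pose commanded when the call began; what a row does not reach only later rows make up. A row lasts 1/12 s, in which the tool goes at most 41.7 mm and 7.16 degrees, less where a joint would pass 70% of its speed; a pose out of reach is approached as far as the arm can. A call with a gripper value outside its range is refused whole. The fingers move at their own pace and stop on an object; the grip force is fixed at half the most. Time passes only in rows, so rows that repeat a pose let the fingers close, or fill a call up. It gives the time, the measured TCP pose, the force, the opening and the grip force at its end, in the units of the state.
- r.sense(): the state, without advancing time (a new reading comes with each control period).
- r.capture(name): name is "scene" or "top"; returns a dict with "pixels" (420x560x3 uint8, red, green, blue), "fx", "fy", "cx", "cy" (pixels), "world_from_camera" (4x4, takes a point from camera to world coordinates). Camera axes: x right, y down, z forward; pixel columns grow to the right and rows downward; lengths in m; the calibration is good to about 2 mm. A picture is of the moment at which its call begins. There is no depth.
- r.finish_job(): hands the job in; it is judged then, once.
The state is a dict: "time_s": time; "joints": joint angles; "joint_velocities": joint speeds; "effort": joint torques, N m; "tcp_pos": TCP position; "ee_rot": TCP orientation; "wrist_force": force on the tool from outside, world axes, zero at the start; "moment": the same for the moment, N m; "gripper_width": opening from 0.0 (shut) to 1.0 (fully open); "gripper_force": force on a finger pad.
Only numpy, scipy, OpenCV 4.12 (cv2) and the standard library are available. Lean on these libraries where they do the work, as an engineer would, in place of code of your own. Each camera call takes 0.05 s, during which the arm holds its last target. There are 200 camera calls.

## Working session

There is one attempt and no reset: what is moved stays moved. The work goes in short steps, Python scripts to look and compute and a tool call to move; the robot and the scene stay as the last step left them, time stands still between calls to the robot, and variables do not carry over. Pictures are saved under pics/ and viewed, at most 11 in all, crops included, and the job is handed in when it is done.

Besides the shell and the picture viewer there is one more tool, called after ">>>" by a JSON object that holds its "name" and its "arguments". servo_tool: Moves the arm, as the interface text tells. Its arguments: {"type":"object","properties":{"targets":{"type":"array","items":{"type":"array","items":{"type":"number"}}}},"required":["targets"]}

```bash
mkdir -p pics; cat > h.py <<'E'
import numpy as np, cv2
from station import r
def cap(n,f=None):
    d=r.capture(n)
    if f: cv2.imwrite('pics/'+f,cv2.cvtColor(np.array(d['pixels']),cv2.COLOR_RGB2BGR))
    return d
def ray(d,u,v):
    T=np.array(d['world_from_camera']);c=np.array([(u-d['cx'])/d['fx'],(v-d['cy'])/d['fy'],1])
    return T[:3,3],T[:3,:3]@c
def plane(d,u,v,z):
    o,w=ray(d,u,v);return o+w*(z-o[2])/w[2]
def proj(d,p):
    T=np.array(d['world_from_camera']);c=T[:3,:3].T@(np.array(p)-T[:3,3]);return d['fx']*c[0]/c[2]+d['cx'],d['fy']*c[1]/c[2]+d['cy']
E
python3 - <<'E'
from h import *
for n in('scene','top'):
    d=cap(n,n+'0.png');print(n,d['fx'],np.round(d['world_from_camera'],3).tolist())
s=r.sense();print(s['time_s'],s['tcp_pos'],np.round(s['ee_rot'],3).tolist(),s['gripper_width'])
E
```

```text
scene 546.0898381142911 [[0.568, 0.519, -0.639, 1.469], [0.823, -0.368, 0.433, -0.655], [-0.01, -0.772, -0.636, 1.016], [0.0, 0.0, 0.0, 1.0]]
top 393.1236120977034 [[0.023, -0.988, 0.151, 0.356], [-1.0, -0.024, 0.0, 0.003], [0.003, -0.151, -0.988, 1.362], [0.0, 0.0, 0.0, 1.0]]
0.1 [ 0.19574819 -0.59301964  0.24026631] [[-0.95, -0.313, -0.001], [-0.313, 0.95, 0.002], [0.0, 0.002, -1.0]] 0.9979482749935193
```

View pics/scene0.png

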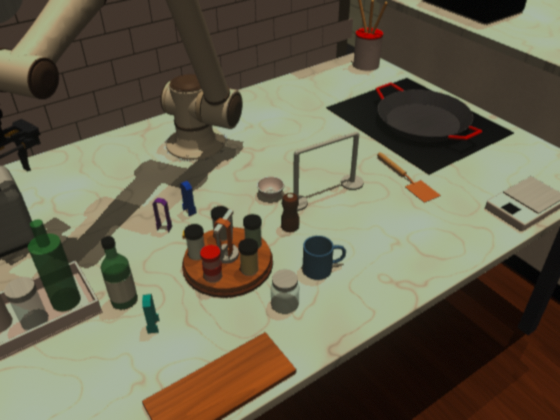

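View pics/top0.png

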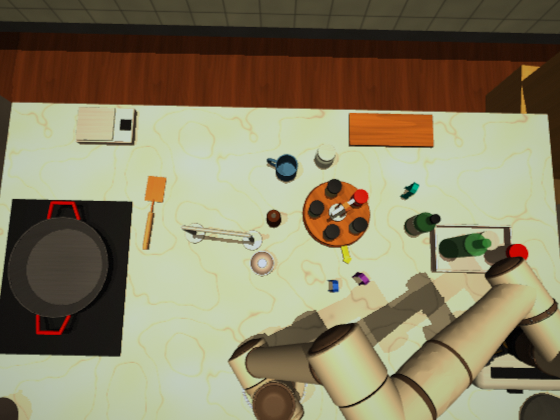

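Tongs-shaped candidates (scene view): purple (161,213), blue (188,197), teal (150,312), copper on the carousel handle (226,235). Only the last is copper and hangs on the handle; the crop is to confirm that.

```bash
python3 - <<'E'
from h import *
S=cap('scene');T=cap('top')
def crop(d,x0,x1,y0,y1,k):
    im=cv2.cvtColor(d['pixels'][y0:y1,x0:x1],cv2.COLOR_RGB2BGR);im=cv2.convertScaleAbs(im,alpha=1.5)
    return cv2.resize(im,None,fx=k,fy=k,interpolation=cv2.INTER_CUBIC)
cv2.imwrite('pics/crop1.png',np.hstack([crop(S,180,280,195,295,4),crop(T,300,375,175,250,400/75)]))
hsv=cv2.cvtColor(T['pixels'],cv2.COLOR_RGB2HSV)
def blobs(m,box,amin):
    x0,x1,y0,y1=box;k=np.zeros(m.shape,np.uint8);k[y0:y1,x0:x1]=m[y0:y1,x0:x1]
    n,l,st,c=cv2.connectedComponentsWithStats(k)
    return [(c[i].round(1),st[i][4]) for i in range(1,n) if st[i][4]>=amin]
H,Sa,V=[hsv[...,i].astype(int) for i in range(3)]
red=((H<4)|(H>176))&(Sa>180)&(V>120)
B=(300,380,172,250)
for n,m,z in(('red',red,.115),('black',(V<45),.115)):
    for c,a in blobs(m.astype(np.uint8),B,30): print(n,c,a,plane(T,*c,z).round(4))
yel=((H>22)&(H<33)&(Sa>150)&(V>100))
ys,xs=np.where(yel[235:270,335:360]);print('pointer px',len(xs))
P=np.array([plane(T,x+335,y+235,.012)[:2] for x,y in zip(xs,ys)])
vx=cv2.fitLine(P.astype(np.float32),cv2.DIST_L2,0,.01,.01).ravel();print('pointer mean',P.mean(0),'dir',vx[:2],'ext',P.min(0),P.max(0))
wh=(Sa<60)&(V>110)
for c,a in blobs(wh.astype(np.uint8),(320,355,195,228),5): print('white top',c,a)
# tray disc outline by orange wood
wd=((H>3)&(H<18)&(Sa>150)&(V>60)).astype(np.uint8)
k=np.zeros_like(wd);k[172:252,298:376]=wd[172:252,298:376]
c=max(cv2.findContours(k,0,2)[0],key=cv2.contourArea);hull=cv2.convexHull(c)
Q=np.array([plane(T,*p[0],.02)[:2] for p in hull]);e=cv2.fitEllipse((Q*1000).astype(np.float32));print('tray',e)
cv2.imwrite('pics/crop2.png',np.hstack([crop(S,280,380,125,225,4),crop(T,175,275,200,300,4)]))
E
```

```text
red [360.5 196.2] 151 [ 0.6024 -0.2646  0.115 ]
black [333.7 186.4] 157 [ 0.6327 -0.178   0.115 ]
black [316.3 207.5] 135 [ 0.5621 -0.1222  0.115 ]
black [359.  224.4] 163 [ 0.5106 -0.259   0.115 ]
black [331.8 231.4] 126 [ 0.4861 -0.1722  0.115 ]
pointer px 105
pointer mean [ 0.42088547 -0.23330506] dir [0.96755975 0.25264224] ext [ 0.39327524 -0.24901009] [ 0.44772949 -0.21832235]
white top [351.1 201.3] 26
white top [335.1 209.4] 100
white top [338.4 218. ] 43
tray ((560.1552734375, -199.79367065429688), (227.19778442382812, 234.77835083007812), 47.56790542602539)
```

View pics/crop1.png

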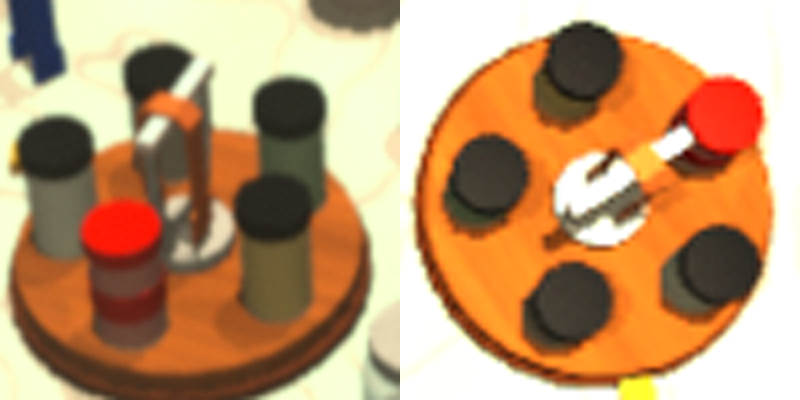

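View pics/crop2.png

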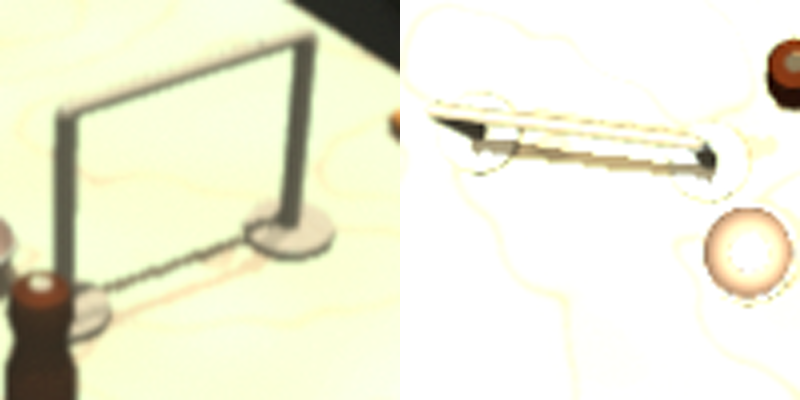

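The crop confirms it: the copper tongs straddle the white handle, with the bow at about scene (223,221) and top (347,205). The second crop shows the rail: its bar runs from about scene (295,152) to (358,134), and top (183,226) to (251,234). The lids give the axis at (0.559,-0.199) with lid radius 78.6 mm against 78 given, so it is consistent.

```bash
python3 - <<'E'
from h import *
S=cap('scene');T=cap('top')
L=np.array([[.6024,-.2646],[.6327,-.178],[.5621,-.1222],[.4861,-.1722],[.5106,-.259]]);c=L.mean(0)
a=np.unwrap(np.arctan2(*(L-c).T[::-1]));print('c',c,'red ang',np.degrees((a-np.arange(5)*2*np.pi/5).mean()))
for d,n,box in((S,'scene',(205,250,205,275)),(T,'top',(325,360,190,228))):
    hsv=cv2.cvtColor(d['pixels'],cv2.COLOR_RGB2HSV).astype(int)
    x0,x1,y0,y1=box;s=hsv[y0:y1,x0:x1]
# bow: brightest copper pixels, less saturated than tray
    m=(s[...,0]>3)&(s[...,0]<16)&(s[...,1]>100)&(s[...,2]>110)
    if n=='scene':
        m[25:]=0
    ys,xs=np.where(m);print(n,[(x+x0,y+y0,*s[y,x]) for x,y in zip(xs,ys)][:6]) 
for n,d,e in(('scene',S,[(295,152.5),(358,134.5)]),('top',T,[(183,226),(251,234)])):
    p=[plane(d,*q,.183) for q in e];v=p[0]-p[1];print(n,np.round(p,4).tolist(),np.linalg.norm(v),np.degrees(np.arctan2(v[1],v[0])))
for n,d,q in(('scene',S,(223,221)),('top',T,(347,205))):print('bow',n,plane(d,*q,.155))
g=cv2.cvtColor(T['pixels'],cv2.COLOR_RGB2GRAY)
for x in(195,205,215,225,235,245):print(x,g[218:250,x].tolist())
g=cv2.cvtColor(S['pixels'],cv2.COLOR_RGB2GRAY)
for x in(305,315,325,335,345):print(x,130,g[130:160,x].tolist())
for q in((445,247),(418,227)):print('bottle',plane(T,*q,0))
for h in(.25,.3,.35):print(h,plane(S,38,225,h),plane(T,486,240,h))
E
```

```text
c [ 0.55878 -0.1992 ] red ang -56.400295496620565
scene [(np.int64(219), np.int64(218), np.int64(11), np.int64(191), np.int64(111)), (np.int64(220), np.int64(218), np.int64(11), np.int64(195), np.int64(128)), (np.int64(221), np.int64(218), np.int64(11), np.int64(188), np.int64(129)), (np.int64(222), np.int64(218), np.int64(12), np.int64(138), np.int64(137)), (np.int64(218), np.int64(219), np.int64(11), np.int64(196), np.int64(121)), (np.int64(219), np.int64(219), np.int64(11), np.int64(201), np.int64(150))]
top [(np.int64(341), np.int64(190), np.int64(12), np.int64(221), np.int64(135)), (np.int64(342), np.int64(190), np.int64(12), np.int64(222), np.int64(154)), (np.int64(343), np.int64(190), np.int64(12), np.int64(222), np.int64(160)), (np.int64(344), np.int64(190), np.int64(12), np.int64(222), np.int64(177)), (np.int64(345), np.int64(190), np.int64(13), np.int64(223), np.int64(189)), (np.int64(346), np.int64(190), np.int64(13), np.int64(222), np.int64(186))]
scene [[0.4701, 0.0796, 0.183], [0.5003, 0.279, 0.183]] 0.20164333496748194 -98.59630201402389
top [[0.4847, 0.286, 0.183], [0
[... 1563 characters left out ...]
3, 172, 173, 172, 173, 173, 173, 172, 173, 172, 173]
335 130 [173, 174, 173, 173, 171, 169, 166, 161, 152, 139, 117, 99, 128, 160, 172, 173, 173, 172, 172, 172, 172, 172, 173, 172, 173, 173, 172, 172, 173, 173]
345 130 [173, 173, 173, 170, 161, 141, 124, 106, 97, 130, 163, 170, 173, 173, 172, 172, 173, 172, 173, 172, 172, 173, 172, 172, 172, 173, 172, 172, 172, 173]
bottle [ 0.45314907 -0.58038223  0.        ]
bottle [ 0.52061344 -0.48899491  0.        ]
0.25 [ 0.45543883 -0.58688558  0.25      ] [ 0.4578789  -0.59038729  0.25      ]
0.3 [ 0.52157531 -0.59130508  0.3       ] [ 0.45329894 -0.56368563  0.3       ]
0.35 [ 0.58771178 -0.59572459  0.35      ] [ 0.44871899 -0.53698397  0.35      ]
```

>>> {"name": "servo_tool", "arguments": {"targets": [[0.4, 1, 0.4, 0.12, 87], [0.8, 2, 0.8, 0.24, 87], [1.2, 3, 1.2, 0.36, 87], [1.6, 4, 1.6, 0.48, 87], [2, 5, 2, 0.6, 87]]}}

```text
time_s: 0.72
tcp_pos: [0.2561, -0.4421, 0.3017]
ee_rot: [[-0.602, -0.798, -0.0], [-0.798, 0.602, 0.0], [-0.0, 0.0, -1.0]]
wrist_force: [0.6, -0.2, 1.1]
gripper_width: 0.997
gripper_force: 0.0
```

>>> {"name": "servo_tool", "arguments": {"targets": [[0.8, 1, 0, 0.12, 87], [1.6, 2, 0, 0.24, 87], [2.4, 3, 0, 0.36, 87], [3.2, 4, 0, 0.48, 87], [4, 5, 0, 0.6, 87]]}}

```text
time_s: 1.13
tcp_pos: [0.3766, -0.2918, 0.3016]
ee_rot: [[-0.046, -0.999, 0.001], [-0.999, 0.046, -0.0], [0.0, -0.001, -1.0]]
wrist_force: [1.2, -0.6, 0.4]
gripper_width: 0.997
gripper_force: 0.0
```

```bash
cat > st.py <<'E'
from h import *
def st():
    s=r.sense();R=np.array(s['ee_rot']);print('t',s['time_s'],'p',np.round(s['tcp_pos'],4),'yaw',np.degrees(np.arctan2(R[1,1],R[0,1]))%360,'zz',R[2,2].round(4),'j',np.round(s['joints'],0),'F',np.round(s['wrist_force'],1),'M',np.round(s['moment'],2),'w',s['gripper_width']*87,s['gripper_force'])
    return s
E
python3 - <<'E'
from st import *;st()
S=r.capture('scene');T=r.capture('top')
for d,e in((T,[(205,230),(215,231),(225,232),(235,233.4),(245,234.6)]),(S,[(305,149.7),(315,146.3),(325,143.3),(335,140),(345,136.8)])):
    P=np.array([plane(d,*q,.18)[:2] for q in e]);k=np.polyfit(P[:,1],P[:,0],1);print('x at y=.18',np.polyval(k,.18),'axis ang',np.degrees(np.arctan2(1,k[0])))
E
```

```text
t 1.1333 p [ 0.3766 -0.2918  0.3016] yaw 177.35534180461678 zz -1.0 j [-18.   5. -14.  -0. -71.  16.] F [ 1.2 -0.6  0.4] M [-0.02  0.    0.01] w 86.72937701966734 0.0
x at y=.18 0.471214752440804 axis ang 84.72660754379986
x at y=.18 0.4780141053686754 axis ang 84.15520282794546
```

>>> {"name": "servo_tool", "arguments": {"targets": [[1.3, 0.54, 0, 0.12, 87], [2.6, 1.08, 0, 0.24, 87], [3.9, 1.62, 0, 0.36, 87], [5.2, 2.16, 0, 0.48, 87], [6.45, 2.65, 0, 0.6, 87]]}}

```text
time_s: 1.65
tcp_pos: [0.5699, -0.2138, 0.3014]
ee_rot: [[0.525, -0.851, 0.0], [-0.851, -0.525, -0.0], [0.0, -0.0, -1.0]]
wrist_force: [-0.6, -0.8, 0.5]
gripper_width: 1.001
gripper_force: 0.0
```

>>> {"name": "servo_tool", "arguments": {"targets": [[0, 0, -0.5, 0.03, 87], [0, 0, -1, 0.03, 87], [0, 0, -1.5, 0.03, 87], [0, 0, -2, 0.03, 87], [0, 0, -2.5, 0.03, 87]]}}

```text
time_s: 2.07
tcp_pos: [0.5684, -0.2147, 0.2253]
ee_rot: [[0.545, -0.838, -0.001], [-0.838, -0.545, 0.0], [-0.0, 0.0, -1.0]]
wrist_force: [0.2, 0.2, -0.2]
gripper_width: 1.001
gripper_force: 0.0
```

```bash
python3 - <<'E'
from st import *;st()
o=[]
for n,b in(('scene',(165,285,150,290)),('top',(285,385,165,255))):
    d=r.capture(n);x0,x1,y0,y1=b;o.append(cv2.resize(cv2.convertScaleAbs(d['pixels'][y0:y1,x0:x1,::-1],alpha=1.5),(400,int(400*(y1-y0)/(x1-x0)))))
h=min(i.shape[0] for i in o);cv2.imwrite('pics/c3.png',np.hstack([i[-h:] if k==0 else i[:h] for k,i in enumerate(o)]))
E
```

```text
t 2.0667 p [ 0.5684 -0.2147  0.2253] yaw 213.05811039957297 zz -1.0 j [ -5.  21.  -3.   0. -66.  39.] F [ 0.2  0.2 -0.2] M [-0.    0.12 -0.01] w 87.08320100721296 0.0
```

View pics/c3.png

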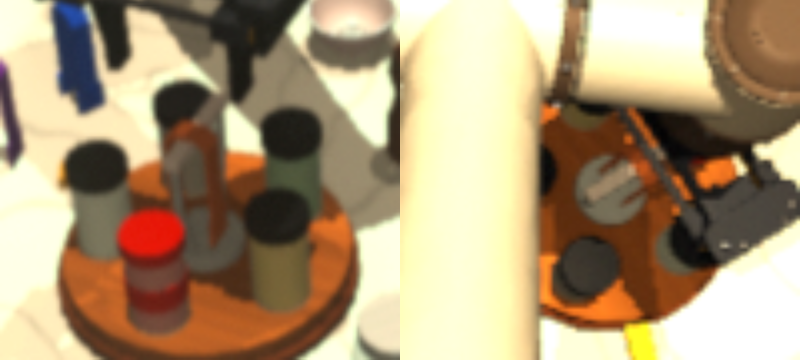

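The picture shows the open fingers straddling the copper tongs on the handle, with the lids clear. Next I descend to grip height.

>>> {"name": "servo_tool", "arguments": {"targets": [[0, 0.03, -0.6, 0, 87], [0, 0.06, -1.2, 0, 87], [0, 0.06, -1.8, 0, 87], [0, 0.06, -2.4, 0, 87], [0, 0.06, -2.77, 0, 87]]}}

```text
time_s: 2.58
tcp_pos: [0.5682, -0.2128, 0.1423]
ee_rot: [[0.546, -0.838, -0.001], [-0.838, -0.546, 0.0], [-0.001, 0.001, -1.0]]
wrist_force: [-0.9, 0.5, -0.5]
gripper_width: 1.0
gripper_force: 0.0
```

>>> {"name": "servo_tool", "arguments": {"targets": [[0, 0, 0, 0, 60], [0, 0, 0, 0, 50], [0, 0, 0, 0, 44], [0, 0, 0, 0, 38], [0, 0, 0, 0, 30]]}}

```text
time_s: 3.0
tcp_pos: [0.5693, -0.2127, 0.1445]
ee_rot: [[0.546, -0.838, 0.002], [-0.838, -0.546, -0.0], [0.002, -0.002, -1.0]]
wrist_force: [0.1, -0.4, -0.0]
gripper_width: 0.703
gripper_force: 0.0
```

>>> {"name": "servo_tool", "arguments": {"targets": [[0, 0, 0, 0, 25], [0, 0, 0, 0, 25], [0, 0, 0, 0, 25], [0, 0, 0, 0, 25], [0, 0, 0, 0, 25]]}}

```text
time_s: 3.42
tcp_pos: [0.5686, -0.2125, 0.1433]
ee_rot: [[0.546, -0.838, -0.0], [-0.838, -0.546, -0.0], [0.0, 0.0, -1.0]]
wrist_force: [-0.3, 0.2, 1.0]
gripper_width: 0.41
gripper_force: 30.0
```

>>> {"name": "servo_tool", "arguments": {"targets": [[0, 0, 0.2, 0, 25], [0, 0, 0.6, 0, 25], [0, 0, 1.2, 0, 25], [0, 0, 1.9, 0, 25], [0, 0, 2.6, 0, 25]]}}

```text
time_s: 3.83
tcp_pos: [0.5683, -0.2125, 0.2219]
ee_rot: [[0.546, -0.838, -0.001], [-0.838, -0.546, 0.0], [-0.001, 0.001, -1.0]]
wrist_force: [-0.0, -0.2, -0.9]
gripper_width: 0.411
gripper_force: 30.0
```

>>> {"name": "servo_tool", "arguments": {"targets": [[0, 0, 0.7, 0, 25], [0, 0, 1.4, 0, 25], [0, 0, 2.1, 0, 25], [0, 0, 2.6, 0, 25], [0, 0, 2.9, 0, 25]]}}

```text
time_s: 4.25
tcp_pos: [0.5691, -0.2127, 0.3108]
ee_rot: [[0.546, -0.837, 0.004], [-0.837, -0.546, -0.001], [0.003, -0.003, -1.0]]
wrist_force: [-0.0, -0.6, -0.5]
gripper_width: 0.415
gripper_force: 30.0
```

```bash
python3 - <<'E'
from st import *;s=st()
o=[]
for n,b in(('scene',(150,290,100,290)),('top',(285,385,165,255))):
    d=r.capture(n);x0,x1,y0,y1=b;o.append(cv2.resize(cv2.convertScaleAbs(d['pixels'][y0:y1,x0:x1,::-1],alpha=1.5),(400,540)))
    print(n,proj(d,s['tcp_pos']))
cv2.imwrite('pics/c4.png',np.hstack(o))
E
```

```text
t 4.25 p [ 0.5691 -0.2127  0.3108] yaw 213.12429106228933 zz -1.0 j [ -5.  18.   4.   0. -76.  38.] F [-0.  -0.6 -0.5] M [-0.08  0.19 -0.01] w 36.06408314732904 29.999856390058994
scene (np.float64(215.266628590906), np.float64(167.6697316503543))
top (np.float64(356.87150494348055), np.float64(194.18273437683456))
```

View pics/c4.png

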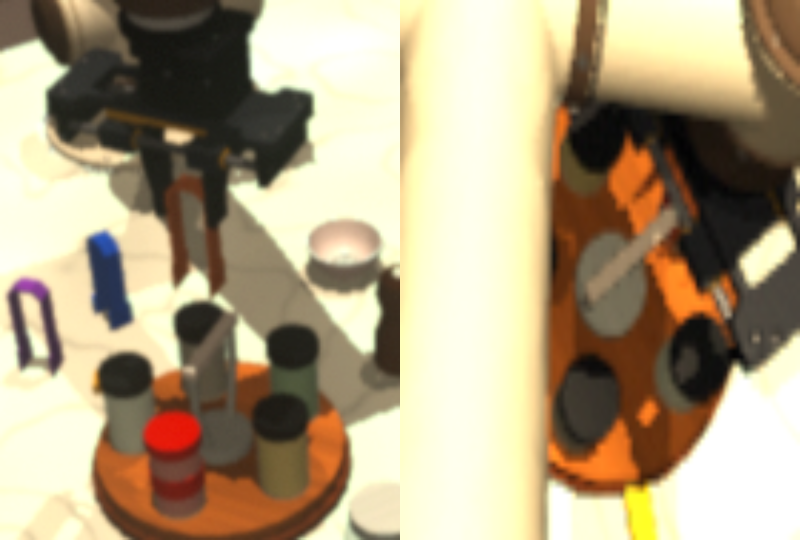

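The tongs hang in the gripper, clear of the handle (bow near scene (216,163), within about 1.5 px of where the TCP predicts). Next I carry them to the rail.

>>> {"name": "servo_tool", "arguments": {"targets": [[-0.15, 0.6, 0, -0.04, 25], [-0.4, 1.6, 0, -0.1, 25], [-0.65, 2.6, 0, -0.16, 25], [-0.9, 3.6, 0, -0.22, 25], [-1.15, 4.6, 0, -0.28, 25]]}}

```text
time_s: 4.77
tcp_pos: [0.5328, -0.0733, 0.3064]
ee_rot: [[0.29, -0.957, -0.003], [-0.957, -0.29, 0.0], [-0.001, 0.003, -1.0]]
wrist_force: [0.7, 0.3, 0.1]
gripper_width: 0.413
gripper_force: 30.0
```

>>> {"name": "servo_tool", "arguments": {"targets": [[-0.25, 1, 0, -0.06, 25], [-0.5, 2, 0, -0.12, 25], [-0.75, 3, 0, -0.18, 25], [-1, 4, 0, -0.24, 25], [-1.25, 5, 0, -0.3, 25]]}}

```text
time_s: 5.18
tcp_pos: [0.4953, 0.0767, 0.3067]
ee_rot: [[-0.005, -1.0, -0.003], [-1.0, 0.005, -0.001], [0.001, 0.003, -1.0]]
wrist_force: [0.5, -1.0, -1.0]
gripper_width: 0.411
gripper_force: 30.0
```

>>> {"name": "servo_tool", "arguments": {"targets": [[-0.25, 1, 0, -0.04, 25], [-0.5, 2, 0, -0.07, 25], [-0.7, 2.8, 0, -0.096, 25], [-0.8, 3.3, 0, -0.096, 25], [-0.82, 3.49, 0, -0.096, 25]]}}

```text
time_s: 5.6
tcp_pos: [0.4708, 0.1819, 0.3066]
ee_rot: [[-0.095, -0.995, -0.002], [-0.995, 0.095, -0.001], [0.001, 0.002, -1.0]]
wrist_force: [0.6, -1.0, -1.2]
gripper_width: 0.407
gripper_force: 30.0
```

```bash
python3 - <<'E'
from st import *;s=st()
o=[]
for n,b in(('scene',(270,390,60,220)),('top',(170,290,180,280))):
    d=r.capture(n);x0,x1,y0,y1=b;o.append(cv2.resize(cv2.convertScaleAbs(d['pixels'][y0:y1,x0:x1,::-1],alpha=1.5),(400,int(400*(y1-y0)/(x1-x0)))))
    p=np.array(s['tcp_pos']);print(n,proj(d,p),proj(d,p+[0,0,.009]))
h=max(i.shape[0] for i in o)
cv2.imwrite('pics/c5.png',np.hstack([cv2.copyMakeBorder(i,0,h-i.shape[0],0,0,0) for i in o]))
E
```

```text
t 5.6 p [0.4708 0.1819 0.3066] yaw 174.53461779398913 zz -1.0 j [ 40.   8. -10.  -0. -73. -45.] F [ 0.6 -1.  -1.2] M [-0.01  0.06  0.02] w 35.40576007535224 30.000004777684808
scene (np.float64(326.7459699978012), np.float64(101.27591463014818)) (np.float64(326.9022896664843), np.float64(98.23670006401366))
top (np.float64(210.59507929001086), np.float64(226.79949727578082)) (np.float64(210.04417376834462), np.float64(226.42219982225845))
```

View pics/c5.png

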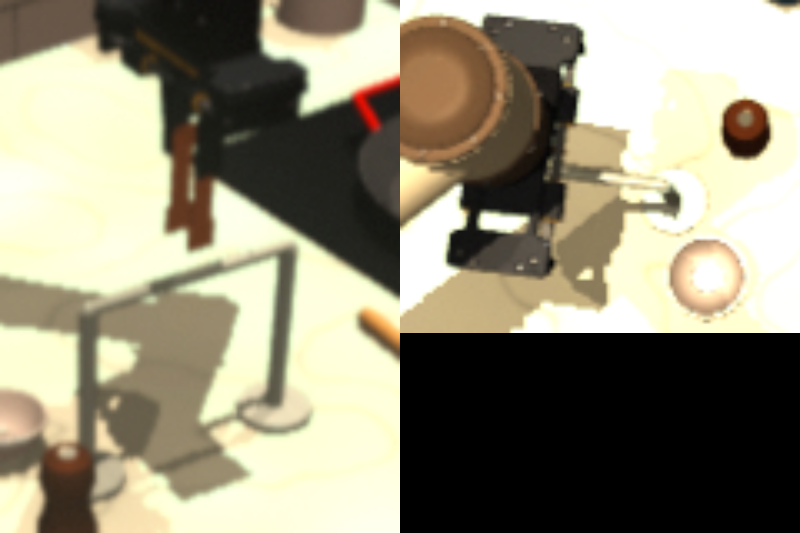

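>>> {"name": "servo_tool", "arguments": {"targets": [[0.13, 0, -0.1, 0, 25], [0.13, 0, -0.3, 0, 25], [0.13, 0, -0.6, 0, 25], [0.13, 0, -0.9, 0, 25], [0.13, 0, -1.2, 0, 25]]}}

```text
time_s: 6.12
tcp_pos: [0.4757, 0.1794, 0.2707]
ee_rot: [[-0.099, -0.995, -0.001], [-0.995, 0.099, -0.001], [0.001, 0.001, -1.0]]
wrist_force: [0.8, 0.9, -0.7]
gripper_width: 0.409
gripper_force: 30.0
```

```bash
python3 - <<'E'
from st import *;s=st()
d=r.capture('scene');x0,x1,y0,y1=(280,380,90,180);cv2.imwrite('pics/c6.png',cv2.resize(cv2.convertScaleAbs(d['pixels'][y0:y1,x0:x1,::-1],alpha=1.5),(600,540),interpolation=cv2.INTER_CUBIC))
E
```

```text
t 6.1167 p [0.4757 0.1794 0.2707] yaw 174.3177466476128 zz -1.0 j [ 39.   9. -13.  -0. -68. -45.] F [ 0.8  0.9 -0.7] M [ 0.01  0.13 -0.02] w 35.60314952263285 29.999863877892494
```

View pics/c6.png

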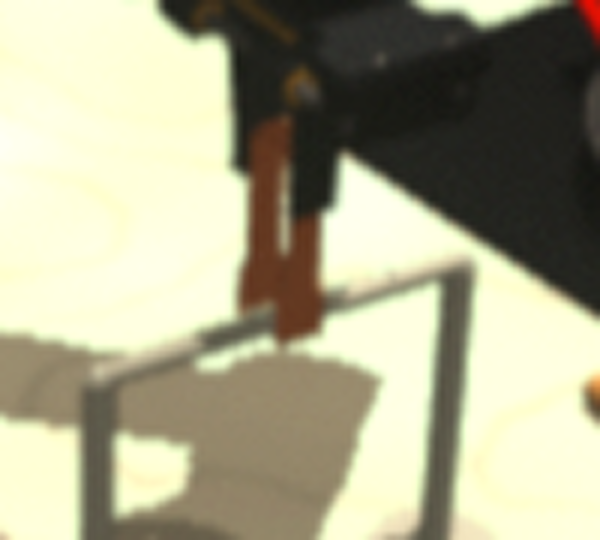

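The front leg (scene ≈(329,146)) is in front of the bar and the rear leg (≈(323,140)) behind it, so the tongs straddle the rail. I keep lowering.

>>> {"name": "servo_tool", "arguments": {"targets": [[0, 0, -0.4, 0, 25], [0, 0, -0.8, 0, 25], [0, 0, -1.2, 0, 25], [0, 0, -1.6, 0, 25], [0, 0, -2, 0, 25]]}}

```text
time_s: 6.58
tcp_pos: [0.4758, 0.1799, 0.2112]
ee_rot: [[-0.098, -0.995, -0.0], [-0.995, 0.098, -0.0], [0.0, 0.0, -1.0]]
wrist_force: [0.8, -0.1, -0.0]
gripper_width: 0.412
gripper_force: 30.0
```

>>> {"name": "servo_tool", "arguments": {"targets": [[0, 0, -0.12, 0, 25], [0, 0, -0.24, 0, 25], [0, 0, -0.36, 0, 25], [0, 0, -0.44, 0, 25], [0, 0, -0.44, 0, 25]]}}

```text
time_s: 7.0
tcp_pos: [0.4759, 0.1802, 0.1988]
ee_rot: [[-0.098, -0.995, -0.0], [-0.995, 0.098, -0.0], [0.0, 0.0, -1.0]]
wrist_force: [-0.2, -0.5, -0.3]
gripper_width: 0.413
gripper_force: 30.0
```

```bash
python3 -c "
from st import *;st()"
```

```text
t 7.0 p [0.4759 0.1802 0.1988] yaw 174.37878562657536 zz -1.0 j [ 39.  13. -19.  -0. -58. -45.] F [-0.2 -0.5 -0.3] M [-0.05  0.12 -0.01] w 35.96705911300202 29.999915258958936
```

>>> {"name": "servo_tool", "arguments": {"targets": [[0, 0, -0.03, 0, 25], [0, 0, -0.06, 0, 25], [0, 0, -0.09, 0, 25], [0, 0, -0.12, 0, 25], [0, 0, -0.12, 0, 25]]}}

```text
time_s: 7.42
tcp_pos: [0.4758, 0.1802, 0.1953]
ee_rot: [[-0.098, -0.995, -0.0], [-0.995, 0.098, -0.0], [0.0, 0.0, -1.0]]
wrist_force: [1.1, -0.7, -0.7]
gripper_width: 0.411
gripper_force: 30.0
```

>>> {"name": "servo_tool", "arguments": {"targets": [[0, 0, -0.02, 0, 25], [0, 0, -0.04, 0, 25], [0, 0, -0.06, 0, 25], [0, 0, -0.08, 0, 25], [0, 0, -0.08, 0, 25]]}}

```text
time_s: 7.83
tcp_pos: [0.4758, 0.1802, 0.1928]
ee_rot: [[-0.098, -0.995, -0.0], [-0.995, 0.098, -0.0], [0.0, 0.0, -1.0]]
wrist_force: [0.4, 0.3, -1.3]
gripper_width: 0.408
gripper_force: 30.0
```

>>> {"name": "servo_tool", "arguments": {"targets": [[0, 0, -0.02, 0, 25], [0, 0, -0.04, 0, 25], [0, 0, -0.06, 0, 25], [0, 0, -0.06, 0, 25], [0, 0, -0.06, 0, 25]]}}

```text
time_s: 8.25
tcp_pos: [0.4759, 0.1802, 0.1911]
ee_rot: [[-0.098, -0.995, -0.0], [-0.995, 0.098, -0.0], [0.0, 0.0, -1.0]]
wrist_force: [0.5, -0.7, -0.8]
gripper_width: 0.412
gripper_force: 30.0
```

```bash
python3 - <<'E'
from st import *;s=st()
o=[]
for n,b in(('scene',(285,375,105,186)),('top',(180,280,180,270))):
    d=r.capture(n);x0,x1,y0,y1=b;o.append(cv2.resize(cv2.convertScaleAbs(d['pixels'][y0:y1,x0:x1,::-1],alpha=1.5),(400,360),interpolation=cv2.INTER_CUBIC))
cv2.imwrite('pics/c7.png',np.hstack(o));st()
E
```

```text
t 8.25 p [0.4759 0.1802 0.1911] yaw 174.3846746775779 zz -1.0 j [ 39.  13. -20.   0. -57. -45.] F [ 0.5 -0.7 -0.8] M [0.06 0.11 0.05] w 35.841881589022286 29.999953522346914
t 8.35 p [0.4759 0.1802 0.1912] yaw 174.38940752155966 zz -1.0 j [ 39.  13. -20.   0. -57. -45.] F [ 0.3  1.5 -0.2] M [ 0.02  0.13 -0.02] w 35.70036914860114 29.9997899774462
```

View pics/c7.png

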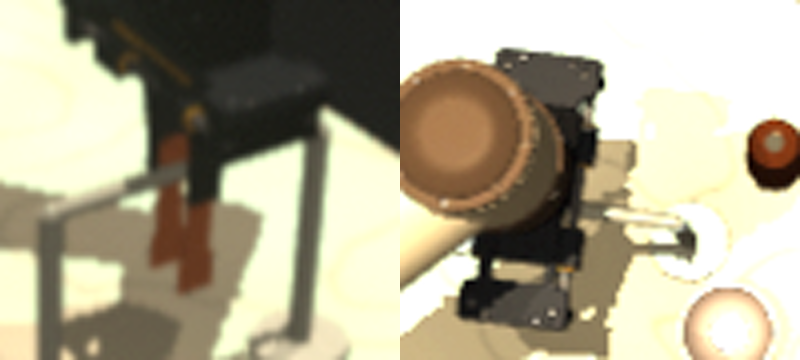

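```bash
python3 - <<'E'
from st import *
d=r.capture('scene')
for z in(.076,.081,.086,.091):print(z,proj(d,[.4759+.0165,.1802-.0016,z]))
x0,x1,y0,y1=315,340,140,180
h=cv2.cvtColor(d['pixels'][y0:y1,x0:x1],cv2.COLOR_RGB2HSV).astype(int)
m=((h[...,0]<14)&(h[...,1]>110)).astype(int)
for i,row in enumerate(m): print(y0+i,''.join('.#'[v] for v in row))
E
```

```text
0.076 (np.float64(326.8425203253236), np.float64(175.67904890668066))
0.081 (np.float64(326.9221874897726), np.float64(174.2837557943845))
0.086 (np.float64(327.0021761835954), np.float64(172.8828314069736))
0.091 (np.float64(327.0824883572225), np.float64(171.47624158454946))
140 .....########............
141 .....#####...............
142 .........................
143 .........................
144 .........................
145 .........................
146 ........##...............
147 .......###...............
148 ......####...............
149 ......#####..............
150 ......#####.....#........
151 ......###########........
152 ......############.......
153 ......############.......
154 .....######.#####........
155 .....############........
156 .....############........
157 .....############........
158 ....#############........
159 ....#############........
160 ....#############........
161 ....#############........
162 ....##############.......
163 ....##############.......
164 ....###...########.......
165 ..........########.......
166 ..........########.......
167 ..........#######........
168 ..........#######........
169 ..........#####..........
170 ..........###............
171 .........................
172 .........................
173 .........................
174 .........................
175 .........................
176 .........................
177 .........................
178 .........................
179 .........................
```

>>> {"name": "servo_tool", "arguments": {"targets": [[0, 0, -0.02, 0, 25], [0, 0, -0.04, 0, 25], [0, 0, -0.05, 0, 25], [0, 0, -0.05, 0, 25], [0, 0, -0.05, 0, 25]]}}

```text
time_s: 8.82
tcp_pos: [0.4759, 0.1802, 0.1896]
ee_rot: [[-0.098, -0.995, -0.0], [-0.995, 0.098, -0.0], [0.0, 0.0, -1.0]]
wrist_force: [-0.1, 0.3, -1.0]
gripper_width: 0.406
gripper_force: 30.0
```

I had the offset's sign wrong: the bow sits 9 mm above the TCP, so contact should come near TCP z = 0.177.

>>> {"name": "servo_tool", "arguments": {"targets": [[0, 0, -0.08, 0, 25], [0, 0, -0.16, 0, 25], [0, 0, -0.24, 0, 25], [0, 0, -0.32, 0, 25], [0, 0, -0.34, 0, 25]]}}

```text
time_s: 9.23
tcp_pos: [0.4756, 0.18, 0.1788]
ee_rot: [[-0.098, -0.995, -0.001], [-0.995, 0.098, -0.001], [0.001, 0.001, -1.0]]
wrist_force: [-0.4, -0.1, -0.4]
gripper_width: 0.414
gripper_force: 30.0
```

>>> {"name": "servo_tool", "arguments": {"targets": [[0, 0, -0.02, 0, 25], [0, 0, -0.03, 0, 25], [0, 0, -0.04, 0, 25], [0, 0, -0.04, 0, 25], [0, 0, -0.04, 0, 25]]}}

```text
time_s: 9.65
tcp_pos: [0.4759, 0.1802, 0.1783]
ee_rot: [[-0.098, -0.995, 0.0], [-0.995, 0.098, 0.0], [-0.0, -0.0, -1.0]]
wrist_force: [-0.2, -0.3, -0.8]
gripper_width: 0.407
gripper_force: 30.0
```

>>> {"name": "servo_tool", "arguments": {"targets": [[0, 0, -0.02, 0, 25], [0, 0, -0.03, 0, 25], [0, 0, -0.04, 0, 25], [0, 0, -0.04, 0, 25], [0, 0, -0.04, 0, 25]]}}

```text
time_s: 10.07
tcp_pos: [0.4759, 0.1802, 0.1772]
ee_rot: [[-0.098, -0.995, 0.0], [-0.995, 0.098, 0.0], [-0.0, -0.0, -1.0]]
wrist_force: [0.3, 0.2, 0.6]
gripper_width: 0.41
gripper_force: 30.0
```

```bash
python3 -c "
from st import *;st()"
```

```text
t 10.0667 p [0.4759 0.1802 0.1772] yaw 174.3927874121933 zz -1.0 j [ 39.  14. -21.   0. -55. -45.] F [0.3 0.2 0.6] M [ 0.03  0.22 -0.03] w 35.69630347475262 29.99992908909917
```

>>> {"name": "servo_tool", "arguments": {"targets": [[0, 0, -0.02, 0, 25], [0, 0, -0.03, 0, 25], [0, 0, -0.04, 0, 25], [0, 0, -0.04, 0, 25], [0, 0, -0.04, 0, 25]]}}

```text
time_s: 10.48
tcp_pos: [0.476, 0.1802, 0.1771]
ee_rot: [[-0.097, -0.995, 0.001], [-0.995, 0.097, 0.0], [-0.0, -0.001, -1.0]]
wrist_force: [-2.9, -0.7, 6.5]
gripper_width: 0.412
gripper_force: 30.0
```

Contact made: 6.5 N upward, with the bow on the bar. I release and then rise.

>>> {"name": "servo_tool", "arguments": {"targets": [[0, 0, 0.03, 0, 36], [0, 0, 0.03, 0, 40], [0, 0, 0.03, 0, 46], [0, 0, 0.03, 0, 52], [0, 0, 0.03, 0, 60]]}}

```text
time_s: 10.9
tcp_pos: [0.4759, 0.1802, 0.1765]
ee_rot: [[-0.098, -0.995, -0.0], [-0.995, 0.098, -0.0], [0.0, 0.0, -1.0]]
wrist_force: [0.3, 0.8, 0.5]
gripper_width: 0.594
gripper_force: 0.0
```

>>> {"name": "servo_tool", "arguments": {"targets": [[0, 0, 0, 0, 70], [0, 0, 0, 0, 80], [0, 0, 0, 0, 87], [0, 0, 0, 0, 87], [0, 0, 0, 0, 87]]}}

```text
time_s: 11.32
tcp_pos: [0.4759, 0.1802, 0.1767]
ee_rot: [[-0.098, -0.995, -0.0], [-0.995, 0.098, -0.0], [0.0, 0.0, -1.0]]
wrist_force: [-1.1, -0.1, 0.6]
gripper_width: 0.951
gripper_force: 0.0
```

>>> {"name": "servo_tool", "arguments": {"targets": [[0, 0, 0.3, 0, 87], [0, 0, 0.9, 0, 87], [0, 0, 1.7, 0, 87], [0, 0, 2.6, 0, 87], [0, 0, 3.5, 0, 87]]}}

```text
time_s: 11.73
tcp_pos: [0.4757, 0.18, 0.2835]
ee_rot: [[-0.098, -0.995, 0.0], [-0.995, 0.098, -0.0], [0.0, -0.0, -1.0]]
wrist_force: [0.9, 0.8, 0.6]
gripper_width: 0.998
gripper_force: 0.0
```

```bash
python3 - <<'E'
from st import *;s=st()
o=[]
for n,b in(('scene',(285,375,105,186)),('top',(180,280,180,270))):
    d=r.capture(n);x0,x1,y0,y1=b;o.append(cv2.resize(cv2.convertScaleAbs(d['pixels'][y0:y1,x0:x1,::-1],alpha=1.5),(400,360),interpolation=cv2.INTER_CUBIC))
cv2.imwrite('pics/c8.png',np.hstack(o))
E
```

```text
t 11.7333 p [0.4757 0.18   0.2835] yaw 174.39094236429793 zz -1.0 j [ 39.   9. -12.   0. -70. -45.] F [0.9 0.8 0.6] M [0.04 0.08 0.05] w 86.82162903767647 0.0
```

View pics/c8.png

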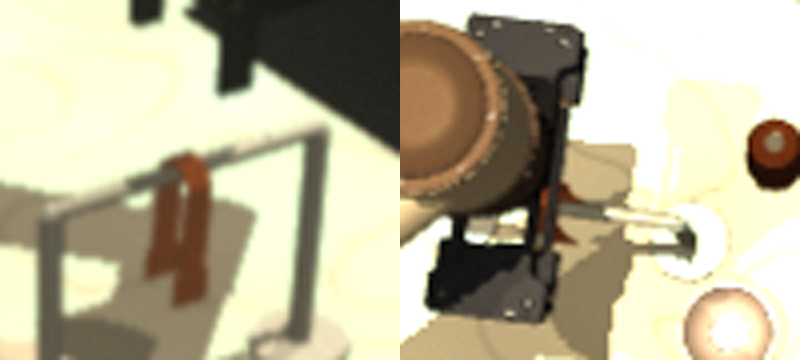

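The tongs hang on the rail, bow at scene ≈(327,142), one leg each side, fingers clear. I re-measure the carousel and pointer in both views while the arm is out of the way.

```bash
cat > meas.py <<'E'
from st import *
def lids(n,box,amin=25):
    d=r.capture(n);h=cv2.cvtColor(d['pixels'],cv2.COLOR_RGB2HSV).astype(int);H,S,V=h[...,0],h[...,1],h[...,2]
    x0,x1,y0,y1=box
    for nm,m in(('red',((H<4)|(H>176))&(S>180)&(V>120)),('black',V<45)):
        k=np.zeros(m.shape,np.uint8);k[y0:y1,x0:x1]=m[y0:y1,x0:x1]
        _,_,st,c=cv2.connectedComponentsWithStats(k)
        for i in range(1,len(st)):
            if st[i][4]>=amin: print(n,nm,c[i].round(1),st[i][:4],st[i][4],plane(d,*c[i],.115).round(4))
    y=((H>20)&(H<35)&(S>130)&(V>80)).astype(np.uint8)
    return d,y
E
python3 - <<'E'
from meas import *
d,y=lids('top',(300,380,172,250));k=np.zeros_like(y);k[240:270,335:360]=y[240:270,335:360]
yy,xx=np.where(k);P=np.array([plane(d,a,b,.012)[:2] for a,b in zip(xx,yy)]);print(P.mean(0),P.min(0),P.max(0))
lids('scene',(180,280,200,290))
E
```

```text
top red [360.5 196.2] [354 190  14  14] 151 [ 0.6023 -0.2646  0.115 ]
top black [333.7 186.4] [327 180  14  14] 157 [ 0.6328 -0.1779  0.115 ]
top black [316.5 207.5] [309 201  15  15] 129 [ 0.5621 -0.1227  0.115 ]
top black [359.  224.4] [352 218  15  14] 162 [ 0.5106 -0.2591  0.115 ]
top black [331.9 231.4] [324 225  15  14] 120 [ 0.486  -0.1726  0.115 ]
[ 0.42130522 -0.23339356] [ 0.39327524 -0.24901009] [ 0.45115511 -0.21831786]
scene red [209.7 251.8] [200 246  20  13] 206 [ 0.61   -0.2697  0.115 ]
scene black [218.  212.9] [212 207  15  14] 144 [ 0.4974 -0.1828  0.115 ]
scene black [251.8 222.4] [244 215  17  16] 208 [ 0.5787 -0.132   0.115 ]
scene black [193.4 232.2] [185 225  18  15] 215 [ 0.5262 -0.2689  0.115 ]
scene black [248.2 246.4] [239 238  19  18] 263 [ 0.6469 -0.1858  0.115 ]
```

>>> {"name": "servo_tool", "arguments": {"targets": [[0.2, -0.8, 0, 0.04, 87], [0.42, -1.9, 0, 0.1, 87], [0.66, -3, 0, 0.16, 87], [0.9, -4.1, 0, 0.22, 87], [1.15, -5.2, 0, 0.28, 87]]}}

```text
time_s: 12.35
tcp_pos: [0.5097, 0.0227, 0.2807]
ee_rot: [[0.185, -0.983, -0.002], [-0.983, -0.185, -0.001], [0.0, 0.002, -1.0]]
wrist_force: [1.2, 0.8, -0.2]
gripper_width: 0.999
gripper_force: 0.0
```

>>> {"name": "servo_tool", "arguments": {"targets": [[0.25, -1.1, 0, 0.06, 87], [0.5, -2.2, 0, 0.12, 87], [0.75, -3.3, 0, 0.18, 87], [1, -4.4, 0, 0.24, 87], [1.2, -5.4, 0, 0.3, 87]]}}

```text
time_s: 12.77
tcp_pos: [0.5459, -0.1397, 0.2804]
ee_rot: [[0.466, -0.885, -0.003], [-0.885, -0.466, 0.0], [-0.001, 0.002, -1.0]]
wrist_force: [0.1, 0.7, 0.3]
gripper_width: 0.999
gripper_force: 0.0
```

>>> {"name": "servo_tool", "arguments": {"targets": [[0.2, -0.8, 0, 0.05, 87], [0.35, -1.5, 0, 0.08, 87], [0.46, -2.07, 0, 0.1, 87], [0.46, -2.07, -0.6, 0.104, 87], [0.46, -2.07, -1.2, 0.104, 87]]}}

```text
time_s: 13.18
tcp_pos: [0.5601, -0.2011, 0.2447]
ee_rot: [[0.551, -0.834, -0.0], [-0.834, -0.551, 0.0], [-0.0, 0.0, -1.0]]
wrist_force: [-0.4, 0.4, -0.4]
gripper_width: 1.001
gripper_force: 0.0
```

>>> {"name": "servo_tool", "arguments": {"targets": [[0, 0, -0.8, 0, 87], [0, 0, -1.6, 0, 87], [0, 0, -2.4, 0, 87], [0, 0, -3.0, 0, 87], [0, 0, -3.35, 0, 87]]}}

```text
time_s: 13.6
tcp_pos: [0.5579, -0.1995, 0.1414]
ee_rot: [[0.553, -0.833, -0.007], [-0.833, -0.553, 0.001], [-0.005, 0.005, -1.0]]
wrist_force: [-0.1, 0.1, -0.3]
gripper_width: 1.001
gripper_force: 0.0
```

```bash
python3 -c "
from st import *;st()"
```

```text
t 13.6 p [ 0.5579 -0.1995  0.1414] yaw 213.54246491036542 zz -1.0 j [ -4.  24. -12.  -0. -55.  38.] F [-0.1  0.1 -0.3] M [ 0.01  0.19 -0.02] w 87.04842620533793 0.0
```

>>> {"name": "servo_tool", "arguments": {"targets": [[0, 0, 0.05, 0, 75], [0, 0, 0.05, 0, 65], [0, 0, 0.05, 0, 55], [0, 0, 0.05, 0, 45], [0, 0, 0.05, 0, 35]]}}

```text
time_s: 14.02
tcp_pos: [0.5608, -0.2, 0.1481]
ee_rot: [[0.553, -0.833, 0.002], [-0.833, -0.553, -0.0], [0.002, -0.002, -1.0]]
wrist_force: [-0.3, -0.8, 0.8]
gripper_width: 0.707
gripper_force: 0.0
```

>>> {"name": "servo_tool", "arguments": {"targets": [[0, 0, 0, 0, 30], [0, 0, 0, 0, 26], [0, 0, 0, 0, 23], [0, 0, 0, 0, 20], [0, 0, 0, 0, 18]]}}

```text
time_s: 14.43
tcp_pos: [0.5602, -0.1999, 0.1468]
ee_rot: [[0.553, -0.833, 0.0], [-0.833, -0.553, 0.0], [0.0, -0.0, -1.0]]
wrist_force: [-0.4, -0.6, 1.2]
gripper_width: 0.325
gripper_force: 0.0
```

>>> {"name": "servo_tool", "arguments": {"targets": [[0, 0, 0, 0, 15], [0, 0, 0, 0, 12], [0, 0, 0, 0, 9], [0, 0, 0, 0, 6], [0, 0, 0, 0, 3]]}}

```text
time_s: 14.85
tcp_pos: [0.5598, -0.2001, 0.1467]
ee_rot: [[0.553, -0.833, -0.001], [-0.833, -0.553, -0.0], [-0.0, 0.001, -1.0]]
wrist_force: [-1.9, -2.1, 0.8]
gripper_width: 0.133
gripper_force: 30.0
```

>>> {"name": "servo_tool", "arguments": {"targets": [[0, 0, 0, 0, 2], [0, 0, 0, 0, 2], [0, 0, 0, 0, 2], [0, 0, 0, 0, 2], [0, 0, 0, 0, 2]]}}

```text
time_s: 15.27
tcp_pos: [0.5598, -0.2001, 0.1467]
ee_rot: [[0.553, -0.833, -0.001], [-0.833, -0.553, -0.0], [-0.0, 0.001, -1.0]]
wrist_force: [-3.3, -2.2, 0.9]
gripper_width: 0.13
gripper_force: 30.0
```

```bash
python3 -c "
from st import *;st()"
```

```text
t 15.2667 p [ 0.5598 -0.2001  0.1467] yaw 213.56800891918138 zz -1.0 j [ -4.  24. -11.   0. -55.  38.] F [-3.3 -2.2  0.9] M [-0.77  0.77 -0.05] w 11.31438811937373 29.99654794111848
```

>>> {"name": "servo_tool", "arguments": {"targets": [[0, 0, 0, -0.04, 2], [0, 0, 0, -0.1, 2], [0, 0, 0, -0.18, 2], [0, 0, 0, -0.26, 2], [0, 0, 0, -0.34, 2]]}}

```text
time_s: 15.68
tcp_pos: [0.5608, -0.1997, 0.1467]
ee_rot: [[0.24, -0.971, 0.002], [-0.971, -0.24, 0.0], [0.0, -0.002, -1.0]]
wrist_force: [-0.7, -0.9, -0.7]
gripper_width: 0.132
gripper_force: 30.0
```

```bash
python3 -c "
from st import *;st()"
```

```text
t 15.6833 p [ 0.5608 -0.1997  0.1467] yaw 193.88504324254725 zz -1.0 j [ -4.  24. -11.  -0. -55.  18.] F [-0.7 -0.9 -0.7] M [-0.31  0.11  0.04] w 11.516652717855653 30.005080830305815
```

>>> {"name": "servo_tool", "arguments": {"targets": [[0, 0, 0, -0.08, 2], [0, 0, 0, -0.16, 2], [0, 0, 0, -0.24, 2], [0, 0, 0, -0.32, 2], [0, 0, 0, -0.4, 2]]}}

```text
time_s: 16.1
tcp_pos: [0.5622, -0.1996, 0.1467]
ee_rot: [[-0.157, -0.988, 0.005], [-0.988, 0.157, -0.0], [-0.001, -0.005, -1.0]]
wrist_force: [3.3, -1.6, -2.8]
gripper_width: 0.136
gripper_force: 30.0
```

>>> {"name": "servo_tool", "arguments": {"targets": [[0, 0, 0, -0.08, 2], [0, 0, 0, -0.16, 2], [0, 0, 0, -0.24, 2], [0, 0, 0, -0.32, 2], [0, 0, 0, -0.4, 2]]}}

```text
time_s: 16.52
tcp_pos: [0.5635, -0.2001, 0.1467]
ee_rot: [[-0.529, -0.849, 0.007], [-0.849, 0.529, -0.001], [-0.003, -0.007, -1.0]]
wrist_force: [6.7, -3.4, -6.0]
gripper_width: 0.134
gripper_force: 30.1
```

>>> {"name": "servo_tool", "arguments": {"targets": [[0, 0, 0, -0.08, 2], [0, 0, 0, -0.16, 2], [0, 0, 0, -0.24, 2], [0, 0, 0, -0.32, 2], [0, 0, 0, -0.4, 2]]}}

```text
time_s: 16.93
tcp_pos: [0.5645, -0.201, 0.1467]
ee_rot: [[-0.817, -0.576, 0.01], [-0.576, 0.817, -0.002], [-0.007, -0.008, -1.0]]
wrist_force: [8.0, -7.9, -8.5]
gripper_width: 0.135
gripper_force: 30.1
```

>>> {"name": "servo_tool", "arguments": {"targets": [[0, 0, 0, -0.08, 2], [0, 0, 0, -0.16, 2], [0, 0, 0, -0.24, 2], [0, 0, 0, -0.32, 2], [0, 0, 0, -0.37, 2]]}}

```text
time_s: 17.35
tcp_pos: [0.5651, -0.2021, 0.1467]
ee_rot: [[-0.97, -0.242, 0.011], [-0.242, 0.97, -0.004], [-0.01, -0.007, -1.0]]
wrist_force: [8.3, -12.9, -10.2]
gripper_width: 0.134
gripper_force: 30.1
```

>>> {"name": "servo_tool", "arguments": {"targets": [[0, 0, 0, 0, 2], [0, 0, 0, 0, 2], [0, 0, 0, 0, 2], [0, 0, 0, 0, 2], [0, 0, 0, 0, 2]]}}

```text
time_s: 17.77
tcp_pos: [0.565, -0.2021, 0.1467]
ee_rot: [[-0.969, -0.245, 0.011], [-0.245, 0.969, -0.004], [-0.01, -0.006, -1.0]]
wrist_force: [10.1, -12.5, -10.1]
gripper_width: 0.132
gripper_force: 30.1
```

```bash
python3 - <<'E'
from meas import *
st();lids('scene',(150,290,200,290));d,_=lids('top',(300,380,172,260))
S=r.capture('scene');o=[]
for d,b in((S,(160,300,180,306)),(d,(290,390,175,265))):
    x0,x1,y0,y1=b;o.append(cv2.resize(cv2.convertScaleAbs(d['pixels'][y0:y1,x0:x1,::-1],alpha=1.5),(400,360),interpolation=cv2.INTER_CUBIC))
cv2.imwrite('pics/c9.png',np.hstack(o))
c=np.array([.5588,-.1992])
for a in(-165,-166,-167):
    v=np.array([np.cos(np.radians(a)),np.sin(np.radians(a))]);print(a,[proj(S,[*(c+.078*v+o),.115]) for o in([0,0],[.003,-.001],[.008,-.005])])
E
```

```text
t 17.7667 p [ 0.565  -0.2021  0.1467] yaw 104.18850637289562 zz -0.9999 j [ -4.  24. -11.   0. -54. -72.] F [ 10.1 -12.5 -10.1] M [-3.24 -2.51  0.02] w 11.500690735424355 30.053078094497323
scene black [214.8 211.3] [183 200  65  31] 1324 [ 0.4872 -0.1864  0.115 ]
scene black [285.8 216.2] [281 200   9  32] 218 [ 0.6084 -0.0488  0.115 ]
scene black [255.5 235.2] [247 227  18  17] 256 [ 0.6237 -0.15    0.115 ]
scene black [196.1 244.2] [187 236  19  17] 255 [ 0.5682 -0.2836  0.115 ]
scene black [229.4 254.1] [219 245  22  19] 325 [ 0.6435 -0.2356  0.115 ]
top red [346.4 232.5] [340 226  14  14] 152 [ 0.4838 -0.2188  0.115 ]
top black [339.6 211.5] [313 199  67  31] 840 [ 0.5508 -0.197   0.115 ]
-165 [(np.float64(202.78825464027585), np.float64(215.38980527225453)), (np.float64(203.0073700352365), np.float64(216.16262966423784)), (np.float64(202.56165198344996), np.float64(217.8038917405537))]
-166 [(np.float64(203.1806126011101), np.float64(215.12470213909333)), (np.float64(203.40026708001204), np.float64(215.89663953431838)), (np.float64(202.95620107960383), np.float64(217.536020064632))]
-167 [(np.float64(203.57886259182624), np.float64(214.86383826210235)), (np.float64(203.79906743863432), np.float64(215.6349036175672)), (np.float64(203.35666869603318), np.float64(217.2724343375424))]
```

View pics/c9.png

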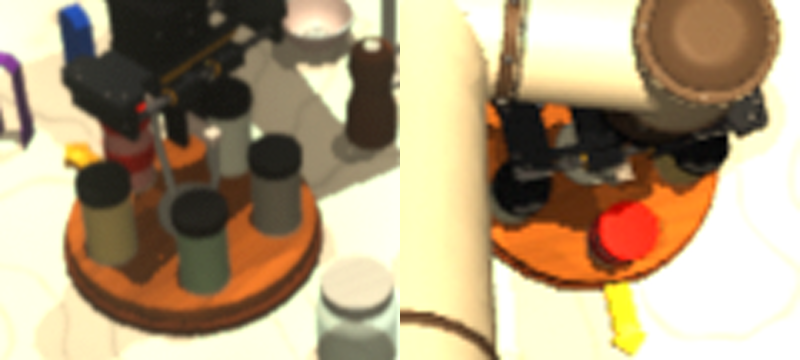

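The red lid is at -165.4°, radius 77.5 mm, against the pointer at about -166°, and the picture shows it right behind the pointer. I relax the side load by moving the commanded pose to where the handle actually holds the tool.

>>> {"name": "servo_tool", "arguments": {"targets": [[0.04, -0.02, 0, 0, 2], [0.08, -0.04, 0, 0, 2], [0.12, -0.06, 0, 0, 2], [0.16, -0.07, 0, 0, 2], [0.16, -0.07, 0, 0, 2]]}}

```text
time_s: 18.33
tcp_pos: [0.5651, -0.2022, 0.1467]
ee_rot: [[-0.97, -0.244, -0.0], [-0.244, 0.97, -0.0], [0.0, -0.0, -1.0]]
wrist_force: [0.0, -3.6, -1.4]
gripper_width: 0.138
gripper_force: 30.0
```

```bash
python3 - <<'E'
from meas import *
st();d,y=lids('top',(300,380,172,260))
k=np.zeros_like(y);k[246:270,335:360]=y[246:270,335:360]
yy,xx=np.where(k);P=np.array([plane(d,a,b,.012)[:2] for a,b in zip(xx,yy)]);v=P.mean(0)-[.5588,-.1992];print('ptr',np.degrees(np.arctan2(v[1],v[0])),'n',len(P))
q=plane(d,346.4,232.5,.115)
x0,x1,y0,y1=300,370,60,150
S=r.capture('scene');h=cv2.cvtColor(S['pixels'][130:175,310:345],cv2.COLOR_RGB2HSV).astype(int);m=(h[...,0]<14)&(h[...,1]>110);yy,xx=np.where(m);print('tongs',m.sum(),xx.mean()+310,yy.mean()+130,yy.min()+130,yy.max()+130)
E
```

```text
t 18.3333 p [ 0.5651 -0.2022  0.1467] yaw 104.14514066404368 zz -1.0 j [ -4.  24. -11.   0. -55. -72.] F [ 0.  -3.6 -1.4] M [-1.04  0.05  0.02] w 11.980219348193662 30.00220075249672
top red [346.3 232.2] [340 226  14  14] 158 [ 0.4845 -0.2185  0.115 ]
top black [339.9 210.6] [313 197  67  33] 909 [ 0.5539 -0.1982  0.115 ]
ptr -166.14295684684834 n 116
tongs 229 325.7991266375546 155.40174672489084 140 172
```

```bash
python3 -c "
from h import *;print(r.finish_job())"
```

```text
the job is handed in; nothing more can be done
None
```

The copper tongs hang over the steel rail, one leg each side and let go; the red-lidded jar stands within about 1° of the brass pointer, and I handed the job in at about 18 s with the gripper still holding the carousel's handle.

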